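# Clamp a brass bar in the hold-down press

## Robot

A 6-joint arm with a two-finger parallel gripper is mounted at the origin on the work surface. World frame = base frame: x ahead of the robot, y to its left, z up, the work surface at z = 0. Lengths are in mm, angles in rad, forces in N, time in s.
With the tool pointing down it reaches from about 300 to 775 mm from the base axis. Payload 14.6 kg.
Tool frame: the origin (TCP) lies on the front face of the gripper's body, between the roots of the fingers; the fingertips stand 97 mm ahead of it and the grasp point (between the pads) lies 78 mm ahead of it; z points along the fingers, y is the line along which they close (so a half turn about z gives the same grasp; the last joint's range is limited). The gripper opens to 94 mm and grips with 3 to 60 N. Pads are 16 mm wide; open, the fingers measure 119 mm over their backs; the gripper's body (75 mm by 177 mm) begins 78 mm behind the grasp point.
Start: joints at [1.04, 0.3, 1.521, -0, 1.321, -0.067], TCP at [246.039, 491.889, 302.646] pointing down, gripper open.
Joint ranges: [-3.03, 3.03], [-0.79, 2.21], [0.23, 2.52], [-1.04, 4.18], [0, 3.07], [-2.55, 2.55]. Speed limits (rad/s): [2.22, 2.22, 2.57, 3.14, 3.14, 3.14].

## Interface

Orientations are given as [roll, pitch, yaw] about the fixed x, y, z axes, in that order (R = Rz(yaw) Ry(pitch) Rx(roll)).
In Python, from cell import * gives the robot as it stands.
- The arm moves only by the tool carry_out, never from a script. Its arguments are lists of equal length, an entry for each row: "slide": the shift along the world's x, y, z scaled (see below), a list of three; "dr": the turn, a rotation vector about the world's x, y, z scaled (see below), a list of three; "gripper": the opening in per cent of the stroke, from 0 (shut) to 100 (fully open). A call has 1 to 10 rows; each row is the pose to reach, as a shift and turn from the pose commanded when the call began, turning the shorter way round; what a row does not reach only later rows make up. The controller multiplies each number of a shift by 0.25 m and each number of a turn by 360 degrees. A row lasts 1/12 s, in which the tool goes at most 41.7 mm and 7.16 degrees, less where a joint would pass 70% of its speed; a pose out of reach is approached as far as the arm can. A call with a number of a shift or a turn outside -1 to 1 is refused whole. A call with a gripper value outside its range is refused whole. The fingers move at their own pace and stop on an object; "newtons" is the grip in N (left out, the last holds). Time passes only in rows, so rows that repeat a pose let the fingers close. It gives the time, the measured TCP pose, the force, the opening and the grip force at its end, in the units of the state.
- read_state(): the state, without advancing time (a new reading comes with each control period).
- camera(name): name is "scene" or "side" or "wrist"; returns the picture (420x560x3 uint8, red, green, blue); there is no depth.
- camera_model(name): a dict with "vfov" (degrees; the focal length in pixels is half the picture's height over the tangent of half this angle, whatever the lens; pixels are square), "cx", "cy" (the principal point, pixels), "R" (3x3) and "t" (3): a world point X has camera coordinates R X + t. Camera axes: x right, y down, z forward; pixel columns grow to the right and rows downward; lengths in mm; the calibration is good to about 2 mm. A picture is of the moment at which its call begins: read the wrist's pose just before it. camera_model takes no time and is no camera call; for the wrist camera it gives the pose at the moment of the call.
- sign_off(): hands the job in; it is judged then, once.
The state is a dict: "clock": time; "joints": joint angles; "qd": joint speeds; "effort": joint torques, N m; "eef_pos": TCP position; "eef_rot": TCP orientation; "wrist_force": force on the tool from outside, world axes, zero at the start; "moment": the same for the moment, N m; "finger_gap": finger opening in mm; "finger_force": force on a finger pad.
Only numpy, scipy, OpenCV 4.12 (cv2) and the standard library are available. Lean on these libraries where they do the work, as an engineer would, in place of code of your own. Each camera call takes 0.05 s, during which the arm holds its last target. There are 200 camera calls.

## Task

Clamp the brass bar in the small bench press: push it along its channel until it sits fully home against the steel end stop, gently, without ramming it. Then feed the foot down with the upper, inner knob only (clockwise from above) until you feel the foot touch the bar, and give it about 30 degrees more; do not crush the bar. Leave the wide outer ring under that knob at its setting, let go, and leave the other things on the bench where they are.

Things in the scene. Friction and masses are not known exactly. Their poses are not given: they have to be found in the camera images.
- press: Fixed cast bench press. Origin on the table under the vertical knob axis; x runs along the bar channel from its open end to the column; z up. Base plate x -100 to +95, y +-45 mm, 30 mm high; channel at y = 0, 27 mm wide between rails 6 mm high. Column x +50 to +90 mm. Overhanging head x -30 to +90, y +-32 mm, 95 to 125 mm above the table; two concentric knobs stand on it.
- fine (a joint): Angle of the inner (fine-feed) knob, rad, 0 at the start, grows clockwise from above, at most 3.6. Each rad lowers the spindle 5 mm. Turns stiffly (steady friction 0.24 N m) and stays where left, also under load. Foot touches bar after 0.3 to 1.6 rad; from then on the torque rises 0.24 N m per rad over its level before (read at rest, both may be lower by a constant: the rise counts).
- fine_top (a point): Centre of the top face of the inner knob, on the axis, 178 mm above the table. The knob is a plain knurled steel cylinder of 34 mm diameter and 36 mm height, standing on the outer ring: 142 to 178 mm above the table.
- coarse (a joint): Angle of the outer (coarse) ring, rad, clockwise positive; starts anywhere in -0.8 to 0.8 and must be left so. Steel ring 62 mm diameter, 16 mm high, 126 to 142 mm above the table, directly under the inner knob. Turns very easily (0.015 N m), so a brushing finger moves it.
- coarse_mark (a point): Index mark on the outer ring's top face, at 30 mm radius; it turns with the ring.
- spindle: Steel spindle in the head, 16 mm diameter; origin on the axis, 110 mm above the table with the fine knob at 0, goes down with the knob. Carries the foot, a sprung steel disc of 22 mm diameter, screwed in to a depth nobody has measured: it starts 1.5 to 8 mm above the bar, so its touch must be felt or seen. After touch its spring presses the bar with about 50 N per rad of knob.
- stop: Steel end stop across the channel, 30 mm wide, 20 mm high, fixed to the press. Origin: lower edge midpoint of the face that meets the bar, 40 mm beyond the knob axis (press x = +40 mm), 30 mm above the table; its axes are those of the press.
- bar: Loose brass bar 160 x 24 x 12 mm, about 0.36 kg, lying in the channel on the base plate, its x axis along the channel towards the stop. Origin: centre of the underside, 30 mm above the table. It starts 15 to 35 mm short of the stop.
- bar_tail (a point): Centre of the bar's end face nearest the stop (bar x = +80 mm), at mid height.
- bar_butt (a point): Centre of the bar's free end face, to push on (bar x = -80 mm), at mid height, 36 mm above the table; it overhangs the base plate's open end by 35 to 55 mm at the start and 20 mm when home.
- offcut: Loose brass offcut 70 x 24 x 12 mm on the table beside the press; leave it.
- scriber: Loose screwdriver, 160 mm long, with a wooden handle, on the table beside the press; leave it.
- jar: Loose small glass jar, 48 mm diameter, 55 mm high, on the table beside the press; leave it.
There are look-alikes about, which are no part of the job. There is more than one size of the bar; the one meant has the size given above.

How it is judged:
By the outcome, as a careful person would: the job done as asked, in the order asked, and still so for the second after the job is handed in, with the robot touching nothing.
It also fails if it takes over 72 s, if anything falls off the work surface, if the arm or the gripper's body presses on something with over 40 N, if the wrist force passes 120 N, or if a joint passes its speed limit or range.

## Working session

There is one attempt and no reset: what is moved stays moved. The work goes in short steps, Python scripts to look and compute and a tool call to move; the robot and the scene stay as the last step left them, time stands still between calls to the robot, and variables do not carry over. Pictures are saved under pics/ and viewed, at most 10 in all, crops included, and the job is handed in when it is done.

Besides the shell and the picture viewer there is one more tool, called after ">>>" by a JSON object that holds its "method" and its "body", one argument or row to a line. carry_out: Moves the arm, as the interface text tells. Its arguments: {"type":"object","properties":{"slide":{"type":"array","items":{"type":"array","items":{"type":"number","minimum":-1,"maximum":1}}},"dr":{"type":"array","items":{"type":"array","items":{"type":"number","minimum":-1,"maximum":1}}},"gripper":{"type":"array","items":{"type":"number"}},"newtons":{"type":"number"}},"required":["slide","dr","gripper"]}

```bash
mkdir -p pics; python3 - <<'E'
from cell import *
import cv2,numpy as np
s=read_state();print(s)
for n in("scene","side"):
    m=camera_model(n);print(n,m)
    cv2.imwrite(f"pics/{n}0.png",camera(n)[:,:,::-1])
E
```

```text
{'clock': 0.0, 'joints': array([ 1.04042889e+00,  3.00459619e-01,  1.52157071e+00,  2.85387251e-05,
        1.32074673e+00, -6.66268401e-02]), 'qd': array([-9.03949837e-04,  8.32978904e-05,  5.48441160e-04,  6.63937261e-04,
        1.51971783e-03, -3.98837376e-04]), 'effort': array([-2.29841258e-03, -5.31817245e+01, -3.52729583e+01,  7.07413908e-02,
        2.44004151e-02, -5.02975786e-05]), 'eef_pos': array([245.94563329, 491.77139773, 302.09696103]), 'eef_rot': array([-3.14041271e+00, -1.06436799e-04,  2.67784491e+00]), 'wrist_force': array([-1.59344998, -0.0278483 ,  0.05385653]), 'moment': array([0.01023038, 0.04676294, 0.01339351]), 'finger_force': 0.0, 'finger_gap': 93.93811999822032}
scene {'vfov': 48.550435485543844, 'cx': 275.83026363065125, 'cy': 202.04552838488826, 'R': array([[-0.59049336,  0.80692299,  0.01388819],
       [ 0.649885  ,  0.48563789, -0.5846412 ],
       [-0.47850505, -0.33620102, -0.8111731 ]]), 't': array([ 224.9093266 , -287.99030634, 1195.44416554])}
side {'vfov': 50.28413213757483, 'cx': 276.43009108496, 'cy': 210.76647281361016, 'R': array([[ 0.98344192, -0.1810014 ,  0.008971  ],
       [-0.08540733, -0.50657007, -0.85795824],
       [ 0.15983609,  0.84298592, -0.51364109]]), 't': array([-477.35757565,  184.18353671,  802.59108656])}
```

View pics/scene0.png

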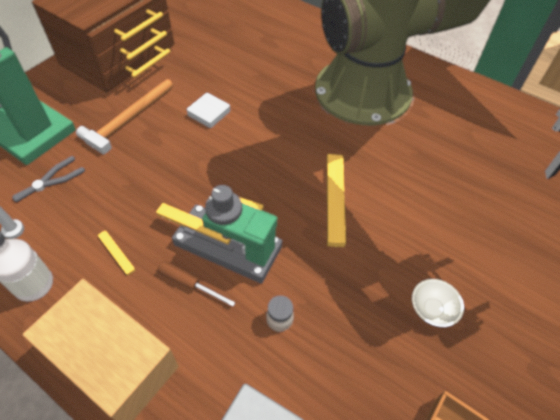

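View pics/side0.png

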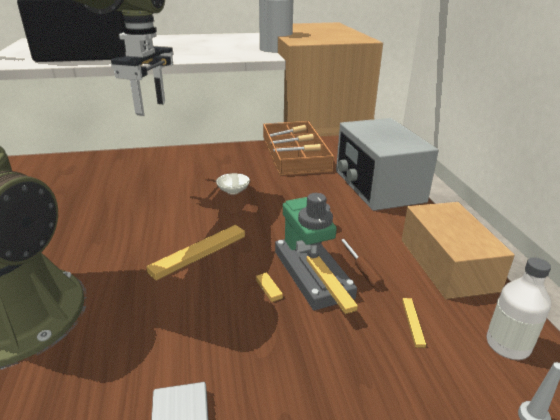

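```bash
python3 - <<'E'
import cv2,numpy as np
a=cv2.imread("pics/scene0.png")[170:290,145:295]; b=cv2.imread("pics/side0.png")[185:315,260:370]
a=cv2.resize(a,None,fx=5,fy=5,interpolation=cv2.INTER_CUBIC); b=cv2.resize(b,None,fx=4.5,fy=4.5,interpolation=cv2.INTER_CUBIC)
cv2.imwrite("pics/ca.png",a);cv2.imwrite("pics/cb.png",b);print(a.shape,b.shape)
E
```

```text
(600, 750, 3) (585, 495, 3)
```

View pics/ca.png

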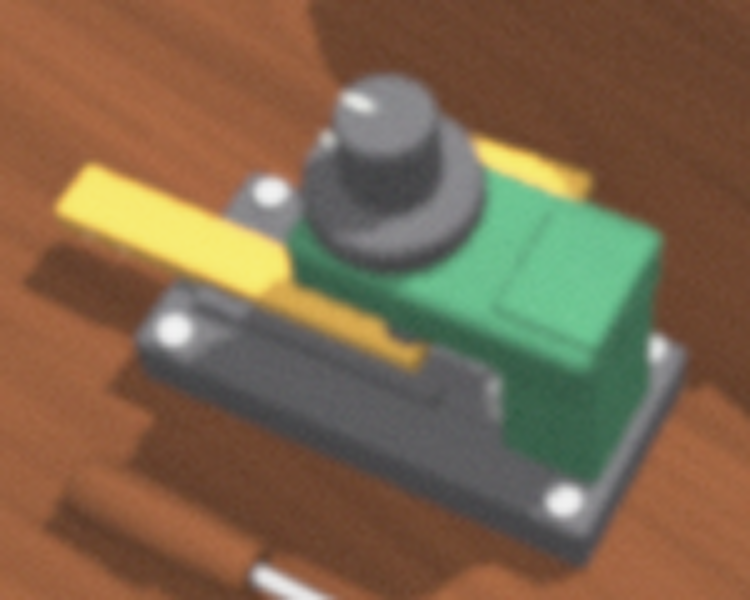

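View pics/cb.png

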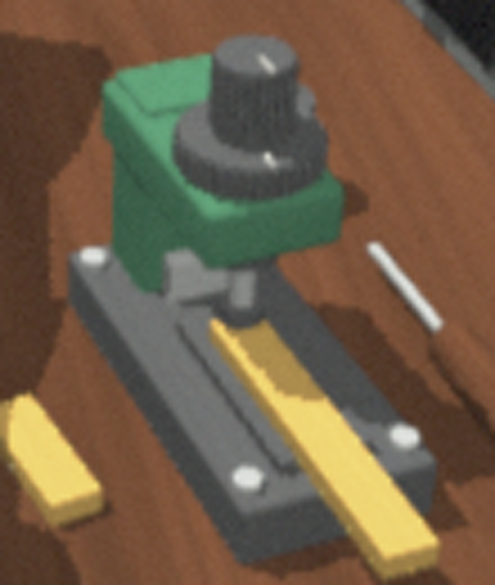

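The scene shows the long yellow bar in the press channel: scene butt about (158,208), tail under the head at about (230,242). The look-alikes are the long bar at (337,200), the thin bar at (115,252) and the offcut at (255,205). The crops confirm that the bar in the channel is the one meant. The knob top is at about scene (222,193) and side (317,198).

```bash
cat > h.py <<'E'
from cell import *
import cv2,numpy as np
from scipy.optimize import least_squares
def proj(m,P,k=0):
    f=210/np.tan(np.radians(m["vfov"]/2)); c=np.atleast_2d(P)@np.array(m["R"]).T+m["t"]
    n=c[:,:2]/c[:,2:]; n=n*(1+k*(n**2).sum(1,keepdims=True))
    return n*f+[m["cx"],m["cy"]]
def w(p,L):
    L=np.atleast_2d(np.array(L,float)); c,s=np.cos(p[2]),np.sin(p[2])
    return np.c_[p[0]+c*L[:,0]-s*L[:,1],p[1]+s*L[:,0]+c*L[:,1],L[:,2]]
E
python3 - <<'E'
from h import *
B='b' # bar-relative points: x offset by s (bar origin)
obs={"scene":[((0,0,178),0,(387,117)),((-100,-45,30),0,(140,338)),((95,-45,30),0,(586,530)),((95,45,30),0,(688,350)),((-80,12,42),1,(90,163)),((-80,-12,42),1,(57,205)),((80,-12,42),1,(424,348)),((-30,-32,125),0,(292,248)),((90,32,125),0,(662,238))],
"side":[((0,0,178),0,(256,58)),((95,45,30),0,(70,260)),((-100,45,30),0,(240,537)),((-100,-45,30),0,(435,462)),((-80,12,42),1,(385,562)),((-80,-12,42),1,(437,543)),((80,12,42),1,(213,322)),((-30,-32,125),0,(340,197)),((-30,32,125),0,(207,217))]}
M={n:camera_model(n) for n in obs}
def res(p,k=True):
    r=[]
    for j,(n,o) in enumerate(obs.items()):
        L=np.array([np.add(a,(b*p[3],0,0)) for a,b,_ in o]);uv=np.array([c for *_,c in o],float)
        uv=uv/5+[145,170] if n=="scene" else uv/4.5+[260,185]
        r.append(proj(M[n],w(p,L),p[4+j] if len(p)>4 else 0)-uv)
    return np.concatenate(r).ravel()
for p0 in([450,100,1.8,-65],[450,100,1.8,-65,0,0]):
    q=least_squares(res,p0,loss="soft_l1");print(np.round(q.x,3),q.cost);print(np.round(res(q.x).reshape(-1,2),1).tolist())
E
```

```text
[562.478  19.454   1.755 -74.506] 25.935724376061163
[[-0.1, -1.6], [-1.5, -1.1], [-0.1, 0.8], [0.5, -1.2], [0.1, -1.4], [-0.1, -0.9], [-2.3, 1.2], [-2.8, -2.3], [1.4, -2.4], [-0.0, -1.6], [-0.7, -2.7], [0.2, -5.8], [1.1, -0.7], [-0.4, -0.9], [0.4, -0.1], [-0.9, -0.6], [2.3, -3.0], [0.4, -0.8]]
[ 5.62591e+02  1.95010e+01  1.75500e+00 -7.49040e+01 -9.40000e-02
  2.50000e-02] 25.49883623820294
[[-0.0, -1.5], [-1.0, -1.2], [-0.0, 0.7], [0.5, -1.2], [0.5, -1.4], [0.4, -1.0], [-2.5, 1.2], [-2.7, -2.3], [1.4, -2.4], [0.0, -1.6], [-0.7, -2.7], [0.3, -5.8], [1.2, -0.7], [-0.1, -0.6], [0.8, 0.2], [-0.8, -0.5], [2.4, -3.0], [0.4, -0.9]]
```

>>> {"method": "carry_out", "body": {
  "slide": [
    [0.53, -1, 0],
    [0.53, -1, 0],
    [0.53, -1, 0],
    [0.53, -1, 0],
    [0.53, -1, 0],
    [0.53, -1, 0],
    [0.53, -1, 0]
  ],
  "dr": [
    [0, 0, -0.1],
    [0, 0, -0.1],
    [0, 0, -0.1],
    [0, 0, -0.1],
    [0, 0, -0.1],
    [0, 0, -0.1],
    [0, 0, -0.1]
  ],
  "gripper": [0, 0, 0, 0, 0, 0, 0],
  "newtons": 30
}}

```text
clock: 0.68
eef_pos: [379.2, 239.5, 302.6]
eef_rot: [-3.141, 0.0, 2.048]
wrist_force: [0.5, 1.1, -0.9]
finger_gap: 51.1
finger_force: 0.0
```

>>> {"method": "carry_out", "body": {
  "slide": [
    [0.53, -1, 0],
    [0.53, -1, 0],
    [0.53, -1, 0],
    [0.53, -1, 0],
    [0.53, -1, 0],
    [0.53, -1, 0],
    [0.53, -1, 0],
    [0.53, -1, 0]
  ],
  "dr": [
    [0, 0, -0.047],
    [0, 0, -0.047],
    [0, 0, -0.047],
    [0, 0, -0.047],
    [0, 0, -0.047],
    [0, 0, -0.047],
    [0, 0, -0.047],
    [0, 0, -0.047]
  ],
  "gripper": [0, 0, 0, 0, 0, 0, 0, 0]
}}

```text
clock: 1.35
eef_pos: [512.6, -12.5, 302.0]
eef_rot: [-3.141, 0.001, 1.75]
wrist_force: [-0.3, -0.5, -0.5]
finger_gap: 0.8
finger_force: 0.0
```

```bash
python3 - <<'E'
from h import *
s=read_state();print(s["clock"],s["eef_pos"],s["eef_rot"],s["joints"],s["finger_gap"],s["wrist_force"],s["moment"])
m=camera_model("wrist");im=camera("wrist");print(m)
p=(562.5,19.5,1.755)
print(proj(m,w(p,[(0,0,178),(-154.5,0,42),(-100,-45,30),(-100,45,30)])))
cv2.imwrite("pics/w1.png",im[:,:,::-1])
E
```

```text
1.35 [512.55081972 -12.4907941  301.99327486] [-3.14089452e+00  5.55760255e-04  1.75001152e+00] [-9.55665202e-02  2.17572319e-01  1.62605741e+00 -7.52050959e-04
  1.29848414e+00 -2.74579055e-01] 0.7947993293247887 [-0.30195764 -0.52566307 -0.51575469] [-0.03716528  0.06016621 -0.02012742]
{'vfov': 62.0909472659242, 'cx': 276.89640131902456, 'cy': 204.0498639497645, 'R': array([[ 0.9839878 ,  0.178232  , -0.00116973],
       [ 0.1719464 , -0.94751722,  0.26952839],
       [ 0.04693024, -0.26541378, -0.96299173]]), 't': array([-501.39415211, -128.51631305,  363.1016861 ])}
[[367.61801368 200.28607759]
 [327.8444633  303.43724328]
 [369.10756097 253.24718983]
 [286.96713356 253.5889934 ]]
```

View pics/w1.png

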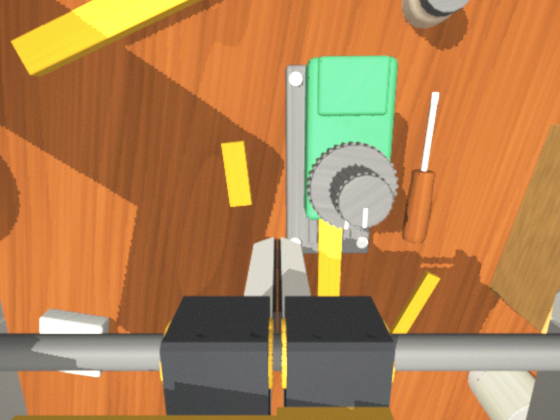

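```bash
python3 - <<'E'
from h import *
s=read_state();print(s["clock"],s["eef_pos"],s["eef_rot"])
def gp(n,u,v,z=0):
    m=camera_model(n);f=210/np.tan(np.radians(m["vfov"]/2));R=np.array(m["R"]);c=-R.T@m["t"]
    d=R.T@[(u-m["cx"])/f,(v-m["cy"])/f,1];return c+d*(z-c[2])/d[2]
for a in [("scene",28,290),("side",515,345),("wrist",418,305)]:
    X=gp(*a);d=X[:2]-[562.5,19.5];c,si=np.cos(1.755),np.sin(1.755);print(X.round(),(d@[c,si]).round(),(d@[-si,c]).round())
E
```

```text
1.4 [511.60351349 -10.327127   301.89840916] [-3.14034997e+00 -2.56953163e-04  1.75052932e+00]
[ 856. -219.    0.] -288.0 -245.0
[ 851. -224.    0.] -292.0 -239.0
[ 712. -136.    0.] -180.0 -118.0
```

>>> {"method": "carry_out", "body": {
  "slide": [
    [0.345, -0.636, 0],
    [0.345, -0.636, 0],
    [0.345, -0.636, 0],
    [0.345, -0.636, 0],
    [0.345, -0.636, 0],
    [0.345, -0.636, 0],
    [0.345, -0.636, 0],
    [0.345, -0.636, 0]
  ],
  "dr": [
    [0, 0, 0],
    [0, 0, 0],
    [0, 0, 0],
    [0, 0, 0],
    [0, 0, 0],
    [0, 0, 0],
    [0, 0, 0],
    [0, 0, 0]
  ],
  "gripper": [0, 0, 0, 0, 0, 0, 0, 0]
}}

```text
clock: 2.07
eef_pos: [597.0, -165.6, 302.6]
eef_rot: [-3.141, -0.0, 1.755]
wrist_force: [-0.9, 0.0, 0.3]
finger_gap: 0.4
finger_force: 0.0
```

>>> {"method": "carry_out", "body": {
  "slide": [
    [0, 0, -0.14],
    [0, 0, -0.28],
    [0, 0, -0.42],
    [0, 0, -0.55],
    [0, 0, -0.65],
    [0, 0, -0.7],
    [0, 0, -0.71],
    [0, 0, -0.71],
    [0, 0, -0.71]
  ],
  "dr": [
    [0, 0, 0],
    [0, 0, 0],
    [0, 0, 0],
    [0, 0, 0],
    [0, 0, 0],
    [0, 0, 0],
    [0, 0, 0],
    [0, 0, 0],
    [0, 0, 0]
  ],
  "gripper": [0, 0, 0, 0, 0, 0, 0, 0, 0]
}}

```text
clock: 2.82
eef_pos: [597.9, -166.9, 127.1]
eef_rot: [3.139, 0.001, 1.755]
wrist_force: [0.3, 0.7, -0.1]
finger_gap: 0.5
finger_force: 0.0
```

```bash
python3 - <<'E'
from h import *
s=read_state();print(s["clock"],s["eef_pos"],s["eef_rot"],s["wrist_force"],s["moment"])
im=camera("wrist");m=camera_model("wrist");p=(562.5,19.5,1.755)
print(proj(m,w(p,[(-154.5,0,42),(-190,0,28)])))
cv2.imwrite("pics/w2.png",im[:,:,::-1])
E
```

```text
2.8167 [ 597.94412971 -166.87735464  127.10122746] [3.13937479e+00 1.20888553e-03 1.75470082e+00] [ 0.29837065  0.67122787 -0.11700609] [-0.04924373  0.06172421 -0.01394697]
[[275.80209918 195.38650221]
 [275.91095765 250.7213742 ]]
```

View pics/w2.png

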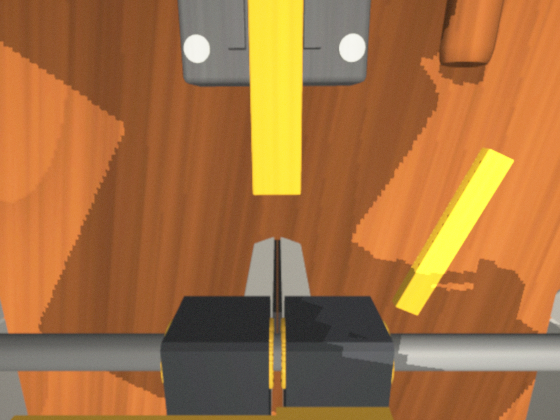

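The wrist view shows the butt edge at (276,194), just where predicted, with the closed fingertips behind it at (277,238). They line up, so I push.

>>> {"method": "carry_out", "body": {
  "slide": [
    [-0.0058, 0.0314, 0],
    [-0.011, 0.059, 0],
    [-0.0146, 0.0786, 0],
    [-0.0175, 0.0943, 0],
    [-0.0197, 0.106, 0],
    [-0.022, 0.118, 0],
    [-0.0241, 0.13, 0],
    [-0.0263, 0.1415, 0],
    [-0.0277, 0.149, 0],
    [-0.0292, 0.157, 0]
  ],
  "dr": [
    [0, 0, 0],
    [0, 0, 0],
    [0, 0, 0],
    [0, 0, 0],
    [0, 0, 0],
    [0, 0, 0],
    [0, 0, 0],
    [0, 0, 0],
    [0, 0, 0],
    [0, 0, 0]
  ],
  "gripper": [0, 0, 0, 0, 0, 0, 0, 0, 0, 0]
}}

```text
clock: 3.7
eef_pos: [590.1, -127.9, 125.4]
eef_rot: [3.141, 0.0, 1.754]
wrist_force: [-0.3, -3.8, 3.1]
finger_gap: 0.6
finger_force: 1.9
```

>>> {"method": "carry_out", "body": {
  "slide": [
    [-0.0011, 0.006, 0],
    [-0.0022, 0.012, 0],
    [-0.0033, 0.018, 0],
    [-0.0044, 0.024, 0],
    [-0.0055, 0.03, 0],
    [-0.0066, 0.0355, 0],
    [-0.0077, 0.041, 0],
    [-0.0088, 0.047, 0],
    [-0.0095, 0.051, 0],
    [-0.0102, 0.055, 0]
  ],
  "dr": [
    [0, 0, 0],
    [0, 0, 0],
    [0, 0, 0],
    [0, 0, 0],
    [0, 0, 0],
    [0, 0, 0],
    [0, 0, 0],
    [0, 0, 0],
    [0, 0, 0],
    [0, 0, 0]
  ],
  "gripper": [0, 0, 0, 0, 0, 0, 0, 0, 0, 0]
}}

```text
clock: 4.53
eef_pos: [587.4, -114.0, 125.1]
eef_rot: [-3.142, -0.0, 1.754]
wrist_force: [0.6, -3.8, 3.7]
finger_gap: 0.4
finger_force: 2.1
```

>>> {"method": "carry_out", "body": {
  "slide": [
    [-0.0004, 0.002, 0],
    [-0.0007, 0.004, 0],
    [-0.0011, 0.006, 0],
    [-0.0015, 0.008, 0],
    [-0.0018, 0.01, 0],
    [-0.0022, 0.012, 0],
    [-0.0026, 0.014, 0],
    [-0.003, 0.016, 0],
    [-0.0033, 0.018, 0],
    [-0.0037, 0.02, 0]
  ],
  "dr": [
    [0, 0, 0],
    [0, 0, 0],
    [0, 0, 0],
    [0, 0, 0],
    [0, 0, 0],
    [0, 0, 0],
    [0, 0, 0],
    [0, 0, 0],
    [0, 0, 0],
    [0, 0, 0]
  ],
  "gripper": [0, 0, 0, 0, 0, 0, 0, 0, 0, 0]
}}

```text
clock: 5.37
eef_pos: [586.5, -109.1, 125.1]
eef_rot: [-3.142, 0.0, 1.754]
wrist_force: [0.3, -4.3, 4.0]
finger_gap: 0.5
finger_force: 2.1
```

>>> {"method": "carry_out", "body": {
  "slide": [
    [-0.0003, 0.0015, 0],
    [-0.0006, 0.003, 0],
    [-0.0008, 0.0045, 0],
    [-0.0011, 0.006, 0]
  ],
  "dr": [
    [0, 0, 0],
    [0, 0, 0],
    [0, 0, 0],
    [0, 0, 0]
  ],
  "gripper": [0, 0, 0, 0]
}}

```text
clock: 5.7
eef_pos: [586.3, -108.0, 125.2]
eef_rot: [3.141, 0.001, 1.754]
wrist_force: [1.6, -9.8, 2.0]
finger_gap: 0.9
finger_force: 4.8
```

>>> {"method": "carry_out", "body": {
  "slide": [
    [-0.0002, 0.001, 0],
    [-0.0002, 0.001, 0],
    [-0.0002, 0.001, 0]
  ],
  "dr": [
    [0, 0, 0],
    [0, 0, 0],
    [0, 0, 0]
  ],
  "gripper": [0, 0, 0]
}}

```text
clock: 5.95
eef_pos: [586.3, -107.9, 125.2]
eef_rot: [3.141, 0.001, 1.754]
wrist_force: [2.4, -8.4, 2.9]
finger_gap: 0.7
finger_force: 4.5
```

```bash
python3 - <<'E'
from h import *
s=read_state();print(s["clock"],s["eef_pos"],s["wrist_force"],s["moment"])
for n,o in(("scene",(145,170)),("side",(260,185))):
    im=camera(n)[:,:,::-1];cv2.imwrite(f"pics/{n}1.png",im)
    m=camera_model(n)
    print(proj(m,w((562.5,19.5,1.755),[(40,-12,42),(40,12,42),(40,0,50),(-120,-12,42),(-120,12,42)])))
a=cv2.imread("pics/scene1.png")[195:275,150:260];b=cv2.imread("pics/side1.png")[225:315,280:370]
cv2.imwrite("pics/c2.png",np.hstack([cv2.resize(a,(440*600//440,436),interpolation=2)[:436,:420] if 0 else cv2.resize(a,(440,320),interpolation=2),cv2.resize(b,(320,320),interpolation=2)]))
E
```

```text
5.95 [ 586.27805287 -107.9403788   125.15818381] [ 2.35806022 -8.44580748  2.91440476] [-1.69186478 -0.27394775  0.04019334]
[[243.66904906 247.85855847]
 [249.61491242 237.97704995]
 [246.50545796 240.68175941]
 [171.11652296 216.50671437]
 [177.81715376 207.47658238]]
[[310.14647141 244.12296123]
 [299.4714092  246.46834919]
 [304.99324171 242.09032646]
 [347.80826451 292.91674209]
 [335.75719052 296.10615003]]
```

View pics/c2.png

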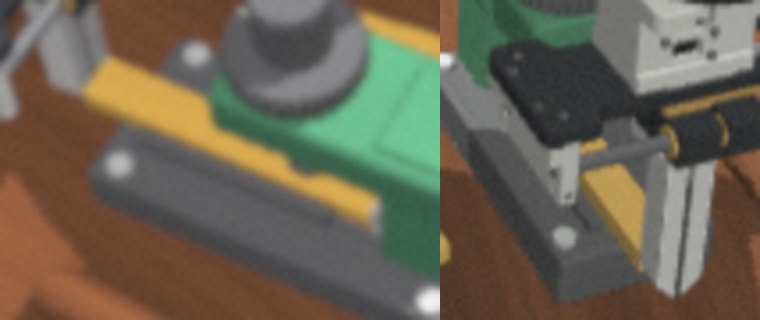

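>>> {"method": "carry_out", "body": {
  "slide": [
    [-0.0002, 0.001, 0],
    [-0.0004, 0.002, 0],
    [-0.0004, 0.002, 0],
    [-0.0004, 0.002, 0]
  ],
  "dr": [
    [0, 0, 0],
    [0, 0, 0],
    [0, 0, 0],
    [0, 0, 0]
  ],
  "gripper": [0, 0, 0, 0]
}}

```text
clock: 6.38
eef_pos: [586.2, -107.8, 125.2]
eef_rot: [3.141, 0.002, 1.754]
wrist_force: [2.1, -12.9, 1.1]
finger_gap: 0.9
finger_force: 6.1
```

>>> {"method": "carry_out", "body": {
  "slide": [
    [0.002, -0.01, 0],
    [0.006, -0.03, 0],
    [0.011, -0.06, 0],
    [0.011, -0.06, 0.05],
    [0.011, -0.06, 0.21],
    [0.011, -0.06, 0.37],
    [0.011, -0.06, 0.53],
    [0.011, -0.06, 0.66],
    [0.011, -0.06, 0.7],
    [0.011, -0.06, 0.7]
  ],
  "dr": [
    [0, 0, 0],
    [0, 0, 0],
    [0, 0, 0],
    [0, 0, 0],
    [0, 0, 0],
    [0, 0, 0],
    [0, 0, 0],
    [0, 0, 0],
    [0, 0, 0],
    [0, 0, 0]
  ],
  "gripper": [0, 0, 0, 0, 0, 0, 0, 0, 0, 0]
}}

```text
clock: 7.22
eef_pos: [589.2, -121.9, 303.9]
eef_rot: [3.137, 0.002, 1.754]
wrist_force: [-0.1, -0.8, 0.1]
finger_gap: 0.4
finger_force: 0.0
```

```bash
python3 - <<'E'
from h import *
s=read_state();print(s["clock"],s["eef_pos"],s["eef_rot"],s["wrist_force"],s["moment"],s["joints"])
im=camera("wrist");m=camera_model("wrist");p=(562.5,19.5,1.755)
print(proj(m,w(p,[(0,0,178),(0,0,142),(-120,12,42),(-120,-12,42)])))
cv2.imwrite("pics/w3f.png",im[:,:,::-1])
cv2.imwrite("pics/w3.png",cv2.resize(im[0:220,170:380,::-1],None,fx=2.7,fy=2.7,interpolation=2))
E
```

```text
7.2167 [ 589.18441538 -121.88105705  303.93865318] [3.13661955e+00 2.12586058e-03 1.75420980e+00] [-0.07471994 -0.81253813  0.14573547] [-0.05014094  0.03369928 -0.02379805] [-2.64925483e-01  4.12817464e-01  1.36589705e+00  2.45508665e-04
  1.35747505e+00 -4.48395566e-01]
[[277.16875156 -26.82759132]
 [277.05547118  -5.25988397]
 [264.7662068  163.48415081]
 [289.19286338 163.45888703]]
```

View pics/w3.png

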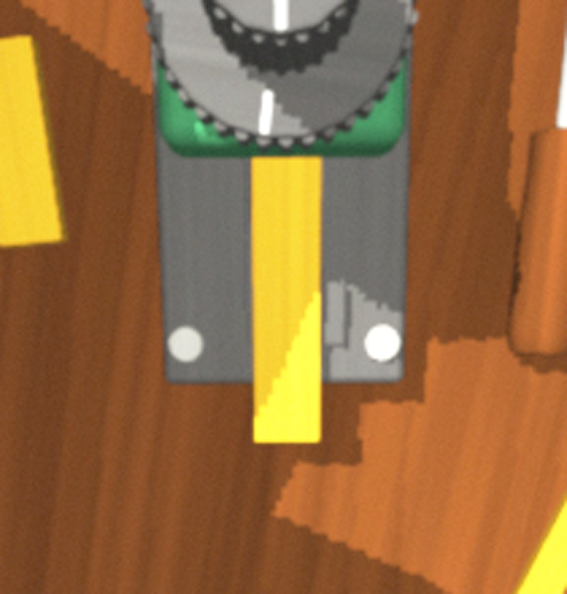

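The bar is home: the butt edge at about (276,163.7) matches the 163.5 predicted for home, and the ring's index mark is visible. Next I go over the knob and centre on it.

>>> {"method": "carry_out", "body": {
  "slide": [
    [-0.021, 0.113, 0],
    [-0.042, 0.226, 0],
    [-0.063, 0.339, 0],
    [-0.084, 0.452, 0],
    [-0.1, 0.54, 0],
    [-0.105, 0.565, 0],
    [-0.105, 0.565, 0],
    [-0.105, 0.565, 0],
    [-0.105, 0.565, 0],
    [-0.105, 0.565, 0]
  ],
  "dr": [
    [0, 0, 0.019],
    [0, 0, 0.038],
    [0, 0, 0.057],
    [0, 0, 0.076],
    [0, 0, 0.095],
    [0, 0, 0.11],
    [0, 0, 0.1187],
    [0, 0, 0.1187],
    [0, 0, 0.1187],
    [0, 0, 0.1187]
  ],
  "gripper": [100, 100, 100, 100, 100, 100, 100, 100, 100, 100],
  "newtons": 50
}}

```text
clock: 8.1
eef_pos: [562.4, 19.1, 299.1]
eef_rot: [-3.141, -0.002, 2.497]
wrist_force: [-0.0, 0.8, -0.3]
finger_gap: 63.4
finger_force: 0.0
```

```bash
python3 - <<'E'
from h import *
from scipy.spatial.transform import Rotation as Ro
s=read_state();print(s["clock"],s["eef_pos"],s["eef_rot"],s["wrist_force"],s["moment"],s["joints"],s["finger_gap"])
im=camera("wrist");m=camera_model("wrist");p=(562.5,19.5,1.755)
print(proj(m,w(p,[(0,0,178),(0,0,142)])))
R=Ro.from_euler("xyz",s["eef_rot"]).as_matrix()
print(proj(m,[s["eef_pos"]+R@[0,0,d] for d in(60,97,124,160)]))
cv2.imwrite("pics/w4.png",im[:,:,::-1])
E
```

```text
8.1 [562.43769664  19.1035411  299.06793316] [-3.14053304e+00 -1.50062475e-03  2.49746901e+00] [-0.04704585  0.83163625 -0.29992697] [-0.02872898 -0.05663172 -0.04122627] [-3.11287112e-02  3.31872527e-01  1.48752766e+00 -3.45177224e-06
  1.32402948e+00 -9.57801345e-01] 63.4122856227874
[[278.81894328 237.02713697]
 [278.60448048 219.09557232]]
[[278.47380191 285.67065981]
 [278.18048673 252.67328682]
 [278.02656664 235.35758397]
 [277.87034195 217.78261755]]
```

View pics/w4.png

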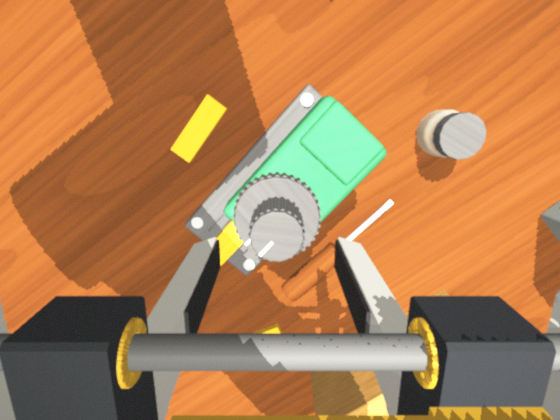

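The knob top is at about (277,236), against the tool axis at (278,235.4), so it is centred within about 0.7 mm. I descend and grip.

>>> {"method": "carry_out", "body": {
  "slide": [
    [0, 0, 0],
    [0, 0, -0.07],
    [0, 0, -0.14],
    [0, 0, -0.19],
    [0, 0, -0.21],
    [0, 0, -0.218],
    [0, 0, -0.218],
    [0, 0, -0.218],
    [0, 0, -0.218]
  ],
  "dr": [
    [0, 0, 0],
    [0, 0, 0],
    [0, 0, 0],
    [0, 0, 0],
    [0, 0, 0],
    [0, 0, 0],
    [0, 0, 0],
    [0, 0, 0],
    [0, 0, 0]
  ],
  "gripper": [100, 100, 100, 100, 100, 100, 100, 100, 100]
}}

```text
clock: 8.9
eef_pos: [562.8, 19.4, 246.5]
eef_rot: [3.141, 0.001, 2.5]
wrist_force: [-0.4, 0.1, -0.1]
finger_gap: 94.1
finger_force: 0.0
```

>>> {"method": "carry_out", "body": {
  "slide": [
    [0, 0, 0],
    [0, 0, 0],
    [0, 0, 0],
    [0, 0, 0],
    [0, 0, 0],
    [0, 0, 0],
    [0, 0, 0],
    [0, 0, 0],
    [0, 0, 0],
    [0, 0, 0]
  ],
  "dr": [
    [0, 0, 0],
    [0, 0, 0],
    [0, 0, 0],
    [0, 0, 0],
    [0, 0, 0],
    [0, 0, 0],
    [0, 0, 0],
    [0, 0, 0],
    [0, 0, 0],
    [0, 0, 0]
  ],
  "gripper": [40, 40, 40, 38, 36, 34, 32, 30, 30, 30],
  "newtons": 50
}}

```text
clock: 9.73
eef_pos: [562.3, 18.9, 245.7]
eef_rot: [-3.14, -0.0, 2.5]
wrist_force: [-2.2, -1.4, 0.7]
finger_gap: 33.5
finger_force: 50.0
```

```bash
python3 - <<'E'
from h import *
s=read_state();print(s)
E
```

```text
{'clock': 9.7333, 'joints': array([-3.10566899e-02,  3.79885533e-01,  1.55122775e+00, -1.30150869e-03,
        1.21164277e+00, -9.59789152e-01]), 'qd': array([-0.00039735, -0.00098319,  0.00036754,  0.00885317, -0.00358743,
       -0.00020457]), 'effort': array([ 1.26668148e+00, -5.40098870e+01, -3.35789931e+01,  6.81784227e-01,
       -8.00052714e-01, -6.67472297e-03]), 'eef_pos': array([562.30052802,  18.93742148, 245.67372328]), 'eef_rot': array([-3.13992749e+00, -2.54417751e-04,  2.49998674e+00]), 'wrist_force': array([-2.22445275, -1.39557344,  0.71348307]), 'moment': array([-0.05596735,  0.34790675, -0.02594859]), 'finger_force': 50.00079810619354, 'finger_gap': 33.470526490006534}
```

```bash
cat > m.py <<'E'
from cell import *
import numpy as np
s=read_state();np.set_printoptions(precision=3,suppress=True)
print(round(s["clock"],2),"turn",round((2.5-s["eef_rot"][2])%6.2832,4),"M",s["moment"],"F",s["wrist_force"],"pos",s["eef_pos"],"e6",s["effort"][5].round(3),"gap",round(s["finger_gap"],2))
E
python3 m.py
```

```text
9.73 turn 0.0 M [-0.056  0.348 -0.026] F [-2.224 -1.396  0.713] pos [562.301  18.937 245.674] e6 -0.007 gap 33.47
```

>>> {"method": "carry_out", "body": {
  "slide": [
    [0, 0, 0],
    [0, 0, 0],
    [0, 0, 0],
    [0, 0, 0]
  ],
  "dr": [
    [0, 0, -0.008],
    [0, 0, -0.016],
    [0, 0, -0.016],
    [0, 0, -0.016]
  ],
  "gripper": [30, 30, 30, 30]
}}

```text
clock: 10.07
eef_pos: [562.3, 18.9, 245.7]
eef_rot: [-3.14, -0.0, 2.399]
wrist_force: [-4.5, -4.1, 2.5]
finger_gap: 33.1
finger_force: 50.0
```

```bash
python3 m.py
```

```text
10.07 turn 0.1012 M [-0.75   0.693 -0.149] F [-4.45  -4.119  2.544] pos [562.288  18.9   245.656] e6 0.127 gap 33.07
```

>>> {"method": "carry_out", "body": {
  "slide": [
    [0, 0, 0],
    [0, 0, 0],
    [0, 0, 0],
    [0, 0, 0]
  ],
  "dr": [
    [0, 0, -0.008],
    [0, 0, -0.016],
    [0, 0, -0.016],
    [0, 0, -0.016]
  ],
  "gripper": [30, 30, 30, 30]
}}

```text
clock: 10.4
eef_pos: [562.3, 18.8, 245.7]
eef_rot: [-3.14, -0.0, 2.298]
wrist_force: [-5.7, -4.5, 3.0]
finger_gap: 33.1
finger_force: 50.0
```

```bash
python3 m.py
```

```text
10.4 turn 0.2018 M [-0.764  0.765 -0.035] F [-5.68  -4.532  3.013] pos [562.262  18.846 245.651] e6 0.127 gap 33.14
```

>>> {"method": "carry_out", "body": {
  "slide": [
    [0, 0, 0],
    [0, 0, 0],
    [0, 0, 0],
    [0, 0, 0]
  ],
  "dr": [
    [0, 0, -0.008],
    [0, 0, -0.016],
    [0, 0, -0.016],
    [0, 0, -0.016]
  ],
  "gripper": [30, 30, 30, 30]
}}

```text
clock: 10.73
eef_pos: [562.2, 18.8, 245.6]
eef_rot: [-3.14, 0.0, 2.198]
wrist_force: [-4.9, -4.2, 2.9]
finger_gap: 33.0
finger_force: 50.0
```

```bash
python3 m.py
```

```text
10.73 turn 0.3023 M [-0.846  0.829 -0.123] F [-4.9   -4.191  2.915] pos [562.238  18.841 245.642] e6 0.127 gap 33.03
```

>>> {"method": "carry_out", "body": {
  "slide": [
    [-0.001, -0.0008, 0],
    [-0.002, -0.0016, 0],
    [-0.002, -0.0016, 0],
    [-0.002, -0.0016, 0]
  ],
  "dr": [
    [0, 0, -0.008],
    [0, 0, -0.016],
    [0, 0, -0.016],
    [0, 0, -0.016]
  ],
  "gripper": [30, 30, 30, 30]
}}

```text
clock: 11.07
eef_pos: [562.1, 18.8, 245.7]
eef_rot: [-3.141, 0.0, 2.099]
wrist_force: [-1.0, -3.3, 0.4]
finger_gap: 33.1
finger_force: 50.0
```

```bash
python3 m.py; python3 - <<'E'
from h import *
cv2.imwrite("pics/w5.png",camera("wrist")[:,:,::-1]);cv2.imwrite("pics/w5c.png",cv2.resize(cv2.imread("pics/w5.png")[130:330,150:410],None,fx=2.5,fy=2.5))
E
```

```text
11.07 turn 0.4009 M [-0.602  0.253 -0.137] F [-0.984 -3.309  0.414] pos [562.056  18.758 245.686] e6 0.189 gap 33.09
```

View pics/w5c.png

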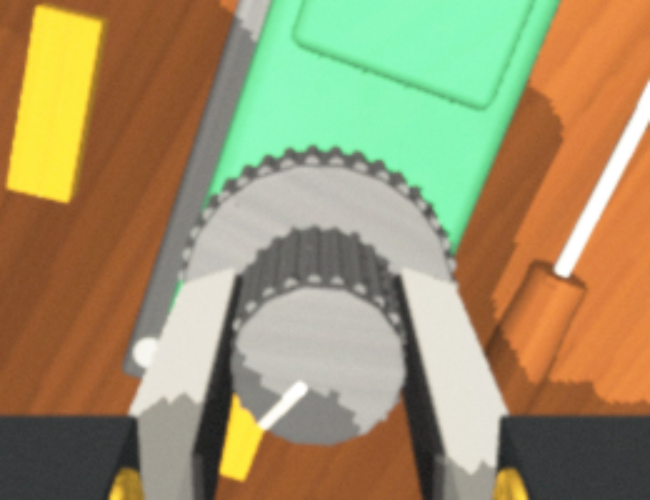

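The view shows both pads on the inner knob, with the knob mark at about (263,293) in full-image pixels still at the same angle to the gripper, so the knob turns with it. The fingers stay above the ring.

>>> {"method": "carry_out", "body": {
  "slide": [
    [0, 0, 0],
    [0, 0, 0],
    [0, 0, 0],
    [0, 0, 0]
  ],
  "dr": [
    [0, 0, -0.008],
    [0, 0, -0.016],
    [0, 0, -0.016],
    [0, 0, -0.016]
  ],
  "gripper": [30, 30, 30, 30]
}}

```text
clock: 11.45
eef_pos: [562.0, 18.7, 245.7]
eef_rot: [-3.141, 0.0, 2.0]
wrist_force: [-2.6, -4.6, 1.7]
finger_gap: 33.0
finger_force: 50.0
```

```bash
python3 m.py
```

```text
11.45 turn 0.5005 M [-0.891  0.403 -0.14 ] F [-2.6   -4.564  1.669] pos [562.036  18.742 245.693] e6 0.131 gap 33.01
```

>>> {"method": "carry_out", "body": {
  "slide": [
    [0, 0, 0],
    [0, 0, 0],
    [0, 0, 0],
    [0, 0, 0]
  ],
  "dr": [
    [0, 0, -0.008],
    [0, 0, -0.016],
    [0, 0, -0.016],
    [0, 0, -0.016]
  ],
  "gripper": [30, 30, 30, 30]
}}

```text
clock: 11.78
eef_pos: [562.0, 18.7, 245.7]
eef_rot: [-3.141, 0.0, 1.899]
wrist_force: [-2.7, -5.2, 1.5]
finger_gap: 33.1
finger_force: 50.0
```

```bash
python3 m.py
```

```text
11.78 turn 0.6009 M [-0.916  0.451 -0.085] F [-2.737 -5.237  1.51 ] pos [561.996  18.729 245.693] e6 0.126 gap 33.06
```

>>> {"method": "carry_out", "body": {
  "slide": [
    [0, 0, 0],
    [0, 0, 0],
    [0, 0, 0],
    [0, 0, 0]
  ],
  "dr": [
    [0, 0, -0.008],
    [0, 0, -0.016],
    [0, 0, -0.016],
    [0, 0, -0.016]
  ],
  "gripper": [30, 30, 30, 30]
}}

```text
clock: 12.12
eef_pos: [562.0, 18.7, 245.6]
eef_rot: [-3.141, 0.0, 1.799]
wrist_force: [-3.2, -4.6, 3.1]
finger_gap: 33.3
finger_force: 50.0
```

```bash
python3 m.py
```

```text
12.12 turn 0.7014 M [-0.958  0.515 -0.088] F [-3.214 -4.648  3.059] pos [561.975  18.731 245.649] e6 0.126 gap 33.26
```

>>> {"method": "carry_out", "body": {
  "slide": [
    [0, 0, 0],
    [0, 0, 0],
    [0, 0, 0],
    [0, 0, 0]
  ],
  "dr": [
    [0, 0, -0.008],
    [0, 0, -0.016],
    [0, 0, -0.016],
    [0, 0, -0.016]
  ],
  "gripper": [30, 30, 30, 30]
}}

```text
clock: 12.45
eef_pos: [561.9, 18.7, 245.7]
eef_rot: [-3.141, 0.0, 1.698]
wrist_force: [-4.0, -5.1, 2.2]
finger_gap: 33.5
finger_force: 50.0
```

```bash
python3 m.py
```

```text
12.45 turn 0.8019 M [-1.02   0.573 -0.053] F [-4.035 -5.145  2.229] pos [561.936  18.71  245.67 ] e6 0.131 gap 33.5
```

>>> {"method": "carry_out", "body": {
  "slide": [
    [0, 0, 0],
    [0, 0, 0],
    [0, 0, 0],
    [0, 0, 0]
  ],
  "dr": [
    [0, 0, -0.008],
    [0, 0, -0.016],
    [0, 0, -0.016],
    [0, 0, -0.016]
  ],
  "gripper": [30, 30, 30, 30]
}}

```text
clock: 12.78
eef_pos: [561.9, 18.7, 245.7]
eef_rot: [-3.141, 0.001, 1.598]
wrist_force: [-2.7, -5.2, 2.6]
finger_gap: 33.4
finger_force: 50.0
```

```bash
python3 m.py
```

```text
12.78 turn 0.9024 M [-1.046  0.656 -0.093] F [-2.729 -5.221  2.624] pos [561.898  18.72  245.659] e6 0.151 gap 33.38
```

>>> {"method": "carry_out", "body": {
  "slide": [
    [0, 0, 0],
    [0, 0, 0],
    [0, 0, 0],
    [0, 0, 0]
  ],
  "dr": [
    [0, 0, -0.008],
    [0, 0, -0.016],
    [0, 0, -0.016],
    [0, 0, -0.016]
  ],
  "gripper": [30, 30, 30, 30]
}}

```text
clock: 13.12
eef_pos: [561.9, 18.7, 245.7]
eef_rot: [-3.141, 0.001, 1.497]
wrist_force: [-3.1, -3.9, 1.6]
finger_gap: 33.2
finger_force: 50.0
```

```bash
python3 m.py
```

```text
13.12 turn 1.0029 M [-1.017  0.678 -0.078] F [-3.108 -3.899  1.609] pos [561.884  18.722 245.659] e6 0.174 gap 33.23
```

>>> {"method": "carry_out", "body": {
  "slide": [
    [0, 0, 0],
    [0, 0, 0],
    [0, 0, 0],
    [0, 0, 0]
  ],
  "dr": [
    [0, 0, -0.008],
    [0, 0, -0.016],
    [0, 0, -0.016],
    [0, 0, -0.016]
  ],
  "gripper": [30, 30, 30, 30]
}}

```text
clock: 13.45
eef_pos: [561.9, 18.7, 245.7]
eef_rot: [-3.141, 0.001, 1.397]
wrist_force: [-4.8, -4.5, 3.1]
finger_gap: 33.3
finger_force: 50.0
```

```bash
python3 m.py
```

```text
13.45 turn 1.1034 M [-0.982  0.825 -0.009] F [-4.848 -4.546  3.055] pos [561.865  18.731 245.661] e6 0.198 gap 33.31
```

>>> {"method": "carry_out", "body": {
  "slide": [
    [0, 0, 0],
    [0, 0, 0],
    [0, 0, 0],
    [0, 0, 0]
  ],
  "dr": [
    [0, 0, -0.008],
    [0, 0, -0.016],
    [0, 0, -0.016],
    [0, 0, -0.016]
  ],
  "gripper": [30, 30, 30, 30]
}}

```text
clock: 13.78
eef_pos: [561.8, 18.7, 245.7]
eef_rot: [-3.141, 0.001, 1.296]
wrist_force: [-4.5, -5.5, 2.9]
finger_gap: 33.5
finger_force: 50.0
```

```bash
python3 m.py
```

```text
13.78 turn 1.2039 M [-1.019  0.85  -0.004] F [-4.51  -5.542  2.883] pos [561.829  18.729 245.663] e6 0.222 gap 33.54
```

Effort is flat at 0.126, then rises 0.24 per rad, which puts the touch at about 0.80 rad. The target is therefore about 1.33 rad.

>>> {"method": "carry_out", "body": {
  "slide": [
    [0, 0, 0],
    [0, 0, 0],
    [0, 0, 0],
    [0, 0, 0],
    [0, 0, 0]
  ],
  "dr": [
    [0, 0, -0.008],
    [0, 0, -0.016],
    [0, 0, -0.0198],
    [0, 0, -0.0198],
    [0, 0, -0.0198]
  ],
  "gripper": [30, 30, 30, 30, 30]
}}

```text
clock: 14.2
eef_pos: [561.8, 18.7, 245.6]
eef_rot: [-3.141, 0.001, 1.172]
wrist_force: [-5.6, -4.7, 2.4]
finger_gap: 33.7
finger_force: 50.0
```

```bash
python3 m.py
```

```text
14.2 turn 1.328 M [-1.072  0.916  0.132] F [-5.649 -4.718  2.422] pos [561.778  18.728 245.626] e6 0.256 gap 33.66
```

>>> {"method": "carry_out", "body": {
  "slide": [
    [0, 0, 0],
    [0, 0, 0],
    [0, 0, 0],
    [0, 0, 0],
    [0, 0, 0],
    [0, 0, 0],
    [0, 0, 0],
    [0, 0, 0]
  ],
  "dr": [
    [0, 0, 0],
    [0, 0, 0],
    [0, 0, 0],
    [0, 0, 0],
    [0, 0, 0],
    [0, 0, 0],
    [0, 0, 0],
    [0, 0, 0]
  ],
  "gripper": [45, 60, 75, 90, 100, 100, 100, 100]
}}

```text
clock: 14.87
eef_pos: [562.1, 19.0, 245.6]
eef_rot: [-3.142, -0.0, 1.169]
wrist_force: [-0.7, 0.1, 0.5]
finger_gap: 83.5
finger_force: 0.0
```

>>> {"method": "carry_out", "body": {
  "slide": [
    [0, 0, 0.06],
    [0, 0, 0.15],
    [0, 0, 0.28],
    [0, 0, 0.4],
    [0, 0, 0.4],
    [0, 0, 0.4],
    [0, 0, 0.4]
  ],
  "dr": [
    [0, 0, 0],
    [0, 0, 0],
    [0, 0, 0],
    [0, 0, 0],
    [0, 0, 0],
    [0, 0, 0],
    [0, 0, 0]
  ],
  "gripper": [100, 100, 100, 100, 100, 100, 100]
}}

```text
clock: 15.45
eef_pos: [561.9, 19.0, 344.7]
eef_rot: [-3.141, 0.0, 1.169]
wrist_force: [0.5, 0.0, 0.6]
finger_gap: 94.4
finger_force: 0.0
```

>>> {"method": "carry_out", "body": {
  "slide": [
    [0.03, -0.16, 0],
    [0.06, -0.32, 0],
    [0.09, -0.48, 0],
    [0.105, -0.565, 0],
    [0.105, -0.565, 0],
    [0.105, -0.565, 0],
    [0.105, -0.565, 0],
    [0.105, -0.565, 0]
  ],
  "dr": [
    [0, 0, 0.02],
    [0, 0, 0.04],
    [0, 0, 0.06],
    [0, 0, 0.08],
    [0, 0, 0.0927],
    [0, 0, 0.0927],
    [0, 0, 0.0927],
    [0, 0, 0.0927]
  ],
  "gripper": [100, 100, 100, 100, 100, 100, 100, 100]
}}

```text
clock: 16.12
eef_pos: [588.2, -121.5, 344.9]
eef_rot: [-3.141, -0.001, 1.749]
wrist_force: [-0.0, 0.3, 0.1]
finger_gap: 94.2
finger_force: 0.0
```

```bash
python3 m.py; python3 - <<'E'
from h import *
p=(562.5,19.5,1.755)
im=camera("wrist");m=camera_model("wrist");cv2.imwrite("pics/w6.png",im[:,:,::-1])
print(proj(m,w(p,[(-120,12,42),(-120,-12,42)])))
# rectify planes: ring top z=142, knob top z=178, bar top z=42 ; 0.5 mm/px, press frame
def rect(im,m,z,xr,yr,s=2):
    X,Y=np.meshgrid(np.arange(*xr,1/s),np.arange(*yr,1/s)); 
    q=proj(m,w(p,np.c_[X.ravel(),Y.ravel(),np.full(X.size,z)])).astype(np.float32).reshape(*X.shape,2)
    return cv2.remap(im,q[...,0],q[...,1],cv2.INTER_LINEAR),X,Y
# butt end along x
g,X,Y=rect(im,m,42,(-135,-105),(-8,8)); v=g[...,2].astype(float).mean(0); r=g[...,0].astype(float).mean(0)
k=(r-v); gr=np.gradient(cv2.GaussianBlur(k[None],(0,0),1)[0]);print("butt x",X[0,np.argmax(gr)])
# ring mark azimuth before (wrist w1.. via scene/side pics) and now
for n in("scene","side"):
    a=cv2.imread(f"pics/{n}0.png")[:,:,::-1];b=camera(n);M=camera_model(n);cv2.imwrite(f"pics/{n}2.png",b[:,:,::-1])
    for z,rr,t in((142,(23,30),"ring"),(178,(7,16),"knob")):
        for l,i in(("before",a),("after",b)):
            g,X,Y=rect(i,M,z,(-34,34),(-34,34),2);h=g.min(2).astype(float);R=np.hypot(X,Y);h[(R<rr[0])|(R>rr[1])]=0
            j=np.unravel_index(np.argmax(cv2.GaussianBlur(h,(0,0),1.2)),h.shape);print(n,t,l,"az",np.degrees(np.arctan2(Y[j],X[j])).round(1),h.max())
    d=np.abs(a.astype(int)-b).max(2);d[:]=d*(d>60);c=cv2.connectedComponentsWithStats((d>0).astype(np.uint8))
    print([(s[:4].tolist(),int(s[4])) for s in c[2][1:] if s[4]>15])
E
```

```text
16.12 turn 0.751 M [-0.052 -0.021  0.03 ] F [-0.045  0.286  0.058] pos [ 588.249 -121.502  344.937] e6 -0.084 gap 94.15
[[266.94187957 157.91355258]
 [288.66001887 157.80372005]]
butt x -121.0
scene ring before az 139.9 182.0
scene ring after az 176.0 169.0
scene knob before az -172.2 220.0
scene knob after az 116.6 220.0
[([73, 0, 60, 29], 932), ([91, 0, 59, 33], 316), ([356, 0, 6, 9], 27), ([405, 0, 90, 91], 3057), ([321, 10, 23, 43], 537), ([83, 21, 92, 56], 2150), ([94, 51, 10, 16], 97), ([130, 77, 32, 41], 365), ([426, 76, 6, 10], 21), ([82, 82, 7, 5], 23), ([61, 83, 66, 75], 1495), ([557, 122, 3, 8], 17), ([328, 159, 17, 21], 259), ([547, 161, 11, 14], 55), ([550, 164, 10, 13], 46), ([328, 184, 19, 58], 907), ([241, 199, 15, 8], 45), ([155, 202, 22, 17], 230), ([196, 205, 7, 6], 28), ([190, 214, 13, 11], 68), ([98, 230, 15, 13], 113), ([6, 239, 46, 44], 733), ([229, 239, 15, 11], 93), ([413, 295, 20, 24], 122)]
side ring before az 169.4 186.0
side ring after az 169.4 195.0
side knob before az 177.3 179.0
side knob after az 102.3 179.0
[([0, 0, 99, 195], 10674), ([111, 0, 63, 78], 2278), ([166, 0, 275, 207], 13476), ([126, 23, 5, 5], 21), ([154, 74, 11, 31], 222), ([136, 80, 8, 36], 91), ([306, 133, 8, 5], 30), ([333, 132, 7, 18], 94), ([316, 144, 5, 4], 17), ([42, 164, 10, 25], 123), ([37, 175, 8, 7], 24), ([232, 181, 17, 8], 35), ([28, 198, 30, 54], 938), ([185, 224, 59, 31], 556), ([301, 247, 11, 12], 51), ([152, 254, 31, 14], 220), ([313, 264, 17, 24], 104), ([262, 273, 20, 24], 247), ([501, 274, 27, 31], 482), ([312, 289, 6, 4], 20), ([337, 294, 20, 19], 240), ([412, 331, 14, 13], 117)]
```

```bash
python3 -c "
from cell import *
print(sign_off())"
```

```text
the job is handed in; nothing more can be done
None
```

The job is handed in: the bar is home against the end stop (at most about 13 N push), the foot touched at about 0.80 rad and was fed about 30° further, the outer ring's mark reads unchanged in the side camera (the scene camera could not confirm it), and the gripper is clear of everything.

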